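# Find and shim the soft foot of a mending plate

### The job

One foot of the aluminium mending plate has gone soft: press the plate's corners one by one until you find the corner that rocks, press that corner's blue shim tab down flat, leaving the other tabs up, and then press the same corner firmly again to check that it now bears on its shim. Use fingertips only: do not lift or shift the plate or the brass weight standing on it, and leave everything else on the table alone.

Things in the scene. Friction and masses are not known exactly. Their poses are not given: they have to be found in the camera images.
- base: grey base tray of the mending jig, fixed to the table, 190 (its x) x 330 (its y) x 8 mm thick; origin at the centre of its underside; x points away from the robot, y to the left. It carries four feet (hidden under the plate's black dots), four blue shim tabs, and four dark stops 3 mm off the middles of the plate's edges, ending 5 mm below the plate's top.
- plate: loose aluminium plate, 150 (x) x 200 (y) x 10 mm, about 0.8 kg, lying on the four feet; origin at the centre of its underside, 30 mm above the table (top at 40 mm). One foot, drawn anew each time and not seen, is soft: pressed there with 3 to 5 N the corner sinks 5 mm onto a stop, and it springs back when let go. The other three corners do not give.
- weight: small brass paperweight standing on the plate near its middle, 34 mm in diameter and 34 mm high, about 0.12 kg; origin at the centre of its underside. It stays where it is.
- corner_near_left (a point): the black dot, 18 mm across, on the top of the plate at its near left corner (near = the base's -x side, left = its +y side), directly above that corner's foot, 25 mm in from both edges: the place to press that corner; z up. It sinks with the corner.
- corner_near_right (a point): the black dot, 18 mm across, on the top of the plate at its near right corner (near = the base's -x side, left = its +y side), directly above that corner's foot, 25 mm in from both edges: the place to press that corner; z up. It sinks with the corner.
- corner_far_left (a point): the black dot, 18 mm across, on the top of the plate at its far left corner (near = the base's -x side, left = its +y side), directly above that corner's foot, 25 mm in from both edges: the place to press that corner; z up. It sinks with the corner.
- corner_far_right (a point): the black dot, 18 mm across, on the top of the plate at its far right corner (near = the base's -x side, left = its +y side), directly above that corner's foot, 25 mm in from both edges: the place to press that corner; z up. It sinks with the corner.
- tab_near_left: hinged shim tab beside the near left corner: blue arm 24 wide, 48 long, 4 mm thick, pointing outward (base's +y). Origin on the hinge line, along the base's x, 26.5 mm above the table. Its z axis leans 0.5 rad from vertical while up, 0 pressed flat on its stop. Stiff (7 to 9 N at the pad), stays as left. Its steel inner end is the shim, reaching under the plate's edge.
- tab_near_right: hinged shim tab beside the near right corner: blue arm 24 wide, 48 long, 4 mm thick, pointing outward (base's -y). Origin on the hinge line, along the base's x, 26.5 mm above the table. Its z axis leans 0.5 rad from vertical while up, 0 pressed flat on its stop. Stiff (7 to 9 N at the pad), stays as left. Its steel inner end is the shim, reaching under the plate's edge.
- tab_far_left: hinged shim tab beside the far left corner: blue arm 24 wide, 48 long, 4 mm thick, pointing outward (base's +y). Origin on the hinge line, along the base's x, 26.5 mm above the table. Its z axis leans 0.5 rad from vertical while up, 0 pressed flat on its stop. Stiff (7 to 9 N at the pad), stays as left. Its steel inner end is the shim, reaching under the plate's edge.
- tab_far_right: hinged shim tab beside the far right corner: blue arm 24 wide, 48 long, 4 mm thick, pointing outward (base's -y). Origin on the hinge line, along the base's x, 26.5 mm above the table. Its z axis leans 0.5 rad from vertical while up, 0 pressed flat on its stop. Stiff (7 to 9 N at the pad), stays as left. Its steel inner end is the shim, reaching under the plate's edge.
- pad_near_left (a point): top of the blue near left tab near its free end, 37 mm from the hinge: where to press it. Moves with the tab: 46 mm above the table when up, 28.5 mm flat (18 mm down, 4 mm outward). With the tab flat the shim lies 1.5 mm under the plate: the soft corner then gives only 1 to 2 mm and bears on it, carrying over 12 N; a sound corner never reaches it.
- pad_near_right (a point): top of the blue near right tab near its free end, 37 mm from the hinge: where to press it. Moves with the tab: 46 mm above the table when up, 28.5 mm flat (18 mm down, 4 mm outward). With the tab flat the shim lies 1.5 mm under the plate: the soft corner then gives only 1 to 2 mm and bears on it, carrying over 12 N; a sound corner never reaches it.
- pad_far_left (a point): top of the blue far left tab near its free end, 37 mm from the hinge: where to press it. Moves with the tab: 46 mm above the table when up, 28.5 mm flat (18 mm down, 4 mm outward). With the tab flat the shim lies 1.5 mm under the plate: the soft corner then gives only 1 to 2 mm and bears on it, carrying over 12 N; a sound corner never reaches it.
- pad_far_right (a point): top of the blue far right tab near its free end, 37 mm from the hinge: where to press it. Moves with the tab: 46 mm above the table when up, 28.5 mm flat (18 mm down, 4 mm outward). With the tab flat the shim lies 1.5 mm under the plate: the soft corner then gives only 1 to 2 mm and bears on it, carrying over 12 N; a sound corner never reaches it.
- spare_weight: bystander on the table, to be left alone: brass weight, 40 mm in diameter, 42 mm high; origin at its underside, centre
- dish: bystander on the table, to be left alone: clear round dish, 90 mm in diameter, 18 mm high; origin at its underside, centre
- brush: bystander on the table, to be left alone: blue-handled brush lying flat; origin at its underside (middle of the tool's length or near it)
- spatula: bystander on the table, to be left alone: wood-handled spatula lying flat; origin at its underside (middle of the tool's length or near it)
- jar: bystander on the table, to be left alone: amber jar, 56 mm in diameter, 60 mm high; origin at its underside, centre
- eraser: bystander on the table, to be left alone: white eraser, 45 x 22 x 14 mm; origin at its underside, centre
Things that resemble listed ones, but are neither listed nor needed, are in the scene too. Several things have the shape of the plate; the one meant has the colours described above. Leave any pink look-alike of the weight alone.

How it is judged (in metres and radians):
On the way, in this order (a step that is already met when the one before it is completed fails the run):
1. with all tabs still up, the rocking corner is pressed until it has sunk more than 3.5 mm (z of any of corner_near_left, corner_near_right, corner_far_left, corner_far_right in the frame of base below 0.0365 m and contact force between the fingers and plate above 0.5 N and angle between each of tab_near_left, tab_near_right, tab_far_left, tab_far_right's own z axis and vertical above 0.42 rad), for 0.05 s.
2. one shim tab is flat (within 0.08 rad), the three others still up (0.42 rad or more) (((angle between tab_near_left's own z axis and vertical below 0.08 rad and angle between each of tab_near_right, tab_far_left, tab_far_right's own z axis and vertical above 0.42 rad) or (angle between tab_near_right's own z axis and vertical below 0.08 rad and angle between each of tab_near_left, tab_far_left, tab_far_right's own z axis and vertical above 0.42 rad) or (angle between tab_far_left's own z axis and vertical below 0.08 rad and angle between each of tab_near_left, tab_near_right, tab_far_right's own z axis and vertical above 0.42 rad) or (angle between tab_far_right's own z axis and vertical below 0.08 rad and angle between each of tab_near_left, tab_near_right, tab_far_left's own z axis and vertical above 0.42 rad))), for 0.2 s.
3. the fingers press on the plate and the corner bears on its flat shim with more than 1 N, no corner sunk more than 3 mm, the three other tabs up (contact force between the fingers and plate above 2 N and ((angle between tab_near_left's own z axis and vertical below 0.08 rad and angle between each of tab_near_right, tab_far_left, tab_far_right's own z axis and vertical above 0.42 rad and contact force between tab_near_left and plate above 1 N) or (angle between tab_near_right's own z axis and vertical below 0.08 rad and angle between each of tab_near_left, tab_far_left, tab_far_right's own z axis and vertical above 0.42 rad and contact force between tab_near_right and plate above 1 N) or (angle between tab_far_left's own z axis and vertical below 0.08 rad and angle between each of tab_near_left, tab_near_right, tab_far_right's own z axis and vertical above 0.42 rad and contact force between tab_far_left and plate above 1 N) or (angle between tab_far_right's own z axis and vertical below 0.08 rad and angle between each of tab_near_left, tab_near_right, tab_far_left's own z axis and vertical above 0.42 rad and contact force between tab_far_right and plate above 1 N)) and z of each of corner_near_left, corner_near_right, corner_far_left, corner_far_right in the frame of base above 0.037 m), for 0.1 s.
At the end, for the whole second after the job is handed in: Exactly one tab, that of the corner that rocked, is flat (within 0.08 rad) and the other three are up (leaning 0.42 rad or more); the plate lies at rest and level on its feet (corners within 3 mm of their height), within 10 mm of its start; the brass weight stands upright within 15 mm of its start (((angle between tab_near_left's own z axis and vertical below 0.08 rad and angle between each of tab_near_right, tab_far_left, tab_far_right's own z axis and vertical above 0.42 rad) or (angle between tab_near_right's own z axis and vertical below 0.08 rad and angle between each of tab_near_left, tab_far_left, tab_far_right's own z axis and vertical above 0.42 rad) or (angle between tab_far_left's own z axis and vertical below 0.08 rad and angle between each of tab_near_left, tab_near_right, tab_far_right's own z axis and vertical above 0.42 rad) or (angle between tab_far_right's own z axis and vertical below 0.08 rad and angle between each of tab_near_left, tab_near_right, tab_far_left's own z axis and vertical above 0.42 rad)) and z of corner_near_left in the frame of base between 0.037 and 0.043 m and z of corner_near_right in the frame of base between 0.037 and 0.043 m and z of corner_far_left in the frame of base between 0.037 and 0.043 m and z of corner_far_right in the frame of base between 0.037 and 0.043 m and distance of plate from where it was at the start of the episode below 0.01 m and distance of weight from where it was at the start of the episode below 0.015 m and linear speed of plate below 0.01 m/s and angle between weight's own z axis and vertical below 0.1 rad); the robot touches nothing.
It fails at once if a second shim tab is pressed down (angle between each of tab_near_left, tab_near_right's own z axis and vertical below 0.3 rad or angle between each of tab_near_left, tab_far_left's own z axis and vertical below 0.3 rad or angle between each of tab_near_left, tab_far_right's own z axis and vertical below 0.3 rad or angle between each of tab_near_right, tab_far_left's own z axis and vertical below 0.3 rad or angle between each of tab_near_right, tab_far_right's own z axis and vertical below 0.3 rad or angle between each of tab_far_left, tab_far_right's own z axis and vertical below 0.3 rad).
It fails at once if the plate is lifted or shifted (z of plate in the frame of base above 0.038 m or distance of plate from where it was at the start of the episode above 0.015 m).
It fails at once if the brass weight is lifted, shifted or tipped (distance of weight from where it was at the start of the episode above 0.02 m or angle between weight's own z axis and vertical above 0.3 rad).
It fails at once if a bystander is moved (distance of any of spare_weight, dish, brush, spatula, jar, eraser from where it was at the start of the episode above 0.02 m).
It also fails if it takes over 64 s, if anything falls off the work surface, if the arm or the gripper's body presses on something with over 40 N, if the wrist force passes 120 N, or if a joint passes its speed limit or range.

### The arm

A 6-joint arm with a two-finger parallel gripper is mounted at the origin on the work surface. World frame = base frame: x ahead of the robot, y to its left, z up, the work surface at z = 0. Lengths are in mm, angles in rad, forces in N, time in s.
With the tool pointing down it reaches from about 350 to 775 mm from the base axis. Payload 7.3 kg.
Tool frame: the origin (TCP) lies on the centre line of the jaws, within the pads' length; the fingertips stand 17 mm ahead of it and the grasp point (between the pads) lies 2 mm behind it; z points along the fingers, y is the line along which they close (so a half turn about z gives the same grasp; the last joint's range is limited). The gripper opens to 92 mm and grips with 3 to 60 N. Pads are 19 mm wide; open, the fingers measure 130 mm over their backs; the gripper's body (75 mm by 190 mm) begins 47 mm behind the grasp point.
Start: joints at [-0.146, 0.342, 1.524, -0, 1.275, -0.146], TCP at [525.019, 0.019, 220.941] pointing down, gripper open.
Joint ranges: [-2.53, 2.53], [-0.77, 2.02], [0.04, 2.7], [-1, 4.14], [0.28, 2.66], [-3.11, 3.11]. Speed limits (rad/s): [2.57, 2.57, 3.14, 3.14, 3.14, 3.14].

### API

Orientations are given as [roll, pitch, yaw] about the fixed x, y, z axes, in that order (R = Rz(yaw) Ry(pitch) Rx(roll)).
In Python, from plant import bot gives the robot as it stands. The module is installed in compiled form; this text tells all that it offers.
- The arm moves only by the shell command python3 -m pendant 'ROWS'. ROWS is JSON, a list of rows, each a list of 3 entries, a list of its own where there are three numbers: the shift along the world's x, y, z as a fraction of full scale, then the turn, a rotation vector about the world's x, y, z as a fraction of full scale, then the opening, from -1 (shut) to 1 (fully open), so that 0 is half open. In form: [[[tx, ty, tz], [rx, ry, rz], claw], ...]. A call has exactly 10 rows; each row shifts and turns the commanded pose from where the row before left it; what a row does not reach is not made up. Full scale, the value 1, is 30 mm for a shift and 0.12 rad for a turn. A row lasts 1/12 s, in which the tool goes at most 41.7 mm and 7.16 degrees, less where a joint would pass 70% of its speed; a pose out of reach is approached as far as the arm can. A call with a number of a shift or a turn outside -1 to 1 is refused whole. A call with a gripper value outside its range is refused whole. The fingers move at their own pace and stop on an object; the grip force is fixed at half the most. Time passes only in rows, so rows that do not move let the fingers close, or fill a call up. It gives the time, the measured TCP pose, the force, the opening and the grip force at its end, in the units of the state.
- bot.get_obs(): the state, without advancing time (a new reading comes with each control period).
- bot.capture(name): name is "scene" or "side" or "wrist"; returns the picture (480x640x3 uint8, blue, green, red); there is no depth.
- bot.camera_params(name): a dict with "fovy" (degrees; the focal length in pixels is half the picture's height over the tangent of half this angle, whatever the lens; pixels are square), "cx", "cy" (the principal point, pixels), "distortion" ([k1, k2, p1, p2, k3] as OpenCV has them; the pictures are not rectified), "camera_from_world" (4x4, takes a point from world to camera coordinates). Camera axes: x right, y down, z forward; pixel columns grow to the right and rows downward; lengths in mm; the calibration is good to about 2 mm. A picture is of the moment at which its call begins: read the wrist's pose just before it. camera_params takes no time and is no camera call; for the wrist camera it gives the pose at the moment of the call.
- bot.close_job(): hands the job in; it is judged then, once.
The state is a dict: "time": time; "joint_positions": joint angles; "dq": joint speeds; "tau": joint torques, N m; "tool_pos": TCP position; "tcp_rot": TCP orientation; "contact_force": force on the tool from outside, world axes, zero at the start; "moment": the same for the moment, N m; "grip_width": finger opening in mm; "finger_force": force on a finger pad.
Only numpy, scipy, OpenCV 4.12 (cv2) and the standard library are available. Lean on these libraries where they do the work, as an engineer would, in place of code of your own. Each camera call takes 0.05 s, during which the arm holds its last target. There are 200 camera calls.

## Working session

There is one attempt and no reset: what is moved stays moved. The work goes in short steps, Python scripts to look and compute and a shell command to move; the robot and the scene stay as the last step left them, time stands still between calls to the robot, and variables do not carry over. Pictures are saved under pics/ and viewed, at most 12 in all, crops included, and the job is handed in when it is done.

```bash
mkdir -p pics
python3 - <<'E'
from plant import bot
import cv2,numpy as np
for n in("scene","side"):
    cv2.imwrite(f"pics/{n}.png",bot.capture(n)); p=bot.camera_params(n); print(n,p)
print(bot.get_obs())
E
```

```text
scene {'fovy': 44.449363206245934, 'cx': 315.497192906653, 'cy': 236.21448595730274, 'distortion': array([-0.03379413,  0.        ,  0.        ,  0.        ,  0.        ]), 'camera_from_world': array([[-3.60382820e-01,  9.32791381e-01,  4.94590012e-03,
         1.75952200e+02],
       [ 4.99608360e-01,  1.97495209e-01, -8.43437685e-01,
        -1.84169983e+02],
       [-7.87728195e-01, -3.01489439e-01, -5.37204253e-01,
         1.82677285e+03],
       [ 0.00000000e+00,  0.00000000e+00,  0.00000000e+00,
         1.00000000e+00]])}
side {'fovy': 43.241057658007016, 'cx': 310.3039217638234, 'cy': 252.82750483488675, 'distortion': array([-0.06524959,  0.        ,  0.        ,  0.        ,  0.        ]), 'camera_from_world': array([[ 8.92996576e-01, -4.49999022e-01,  7.61550906e-03,
        -4.32248807e+02],
       [-2.61751659e-01, -5.33046963e-01, -8.04578774e-01,
         1.95594961e+02],
       [ 3.66119086e-01,  7.16492718e-01, -5.93797103e-01,
         1.39814600e+03],
       [ 0.00000000e+00,  0.00000000e+00,  0.00000000e+00,
         1.00000000e+00]])}
{'time': 0.1, 'joint_positions': array([-1.45962145e-01,  3.42636281e-01,  1.52489407e+00, -2.73235187e-05,
        1.27540286e+00, -1.46015323e-01]), 'dq': array([ 0.00108161, -0.00089511, -0.00363272,  0.00116983,  0.00035273,
       -0.00034321]), 'tau': array([ 1.49919495e-03, -4.32001984e+01, -2.44694173e+01,  7.19219679e-02,
        5.25739230e-02, -9.79429342e-05]), 'tool_pos': array([5.24639517e+02, 8.65686688e-02, 2.20332741e+02]), 'tcp_rot': array([-3.14026257e+00, -1.69194872e-04,  1.57085736e+00]), 'contact_force': array([ 0.1652692 , -0.38559407, -0.79171526]), 'moment': array([ 0.01150657, -0.01806532,  0.00739379]), 'finger_force': 0.0, 'grip_width': 92.04256917090949}
```

View pics/scene.png

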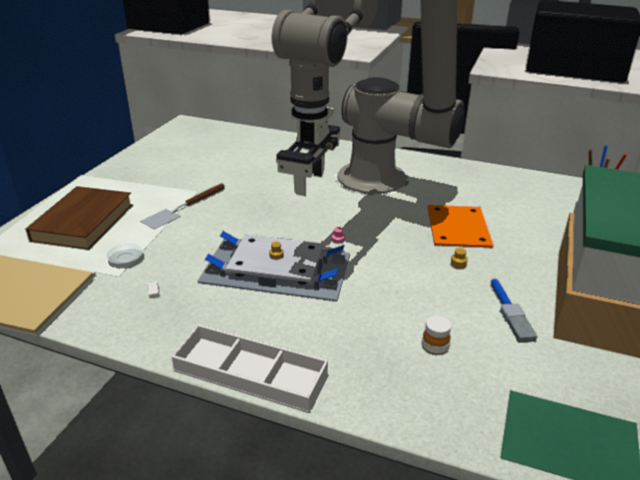

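View pics/side.png

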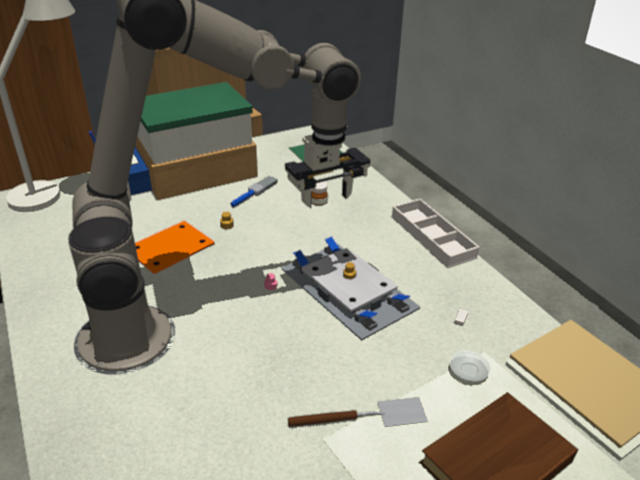

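The scene view shows the aluminium plate with the brass weight at about (273,257). Look-alikes are the orange plate at (460,226), the green sheet at (570,440), the pink weight at (338,235) and the spare brass weight at (459,258). The side view shows the plate at (348,280). I choose the silver plate with black dots and will check it in a crop.

Run:
```python
import cv2
a=cv2.imread("pics/scene.png")[220:305,195:355]; b=cv2.imread("pics/side.png")[230:340,275:425]
cv2.imwrite("pics/c1.png",cv2.resize(a,None,fx=5,fy=5,interpolation=cv2.INTER_CUBIC))
cv2.imwrite("pics/c2.png",cv2.resize(b,None,fx=5,fy=5,interpolation=cv2.INTER_CUBIC))
```

```text
(no output)
```

View pics/c1.png

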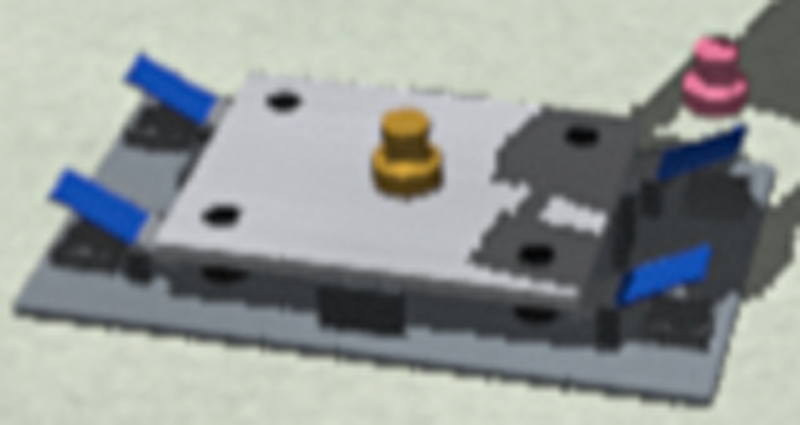

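View pics/c2.png

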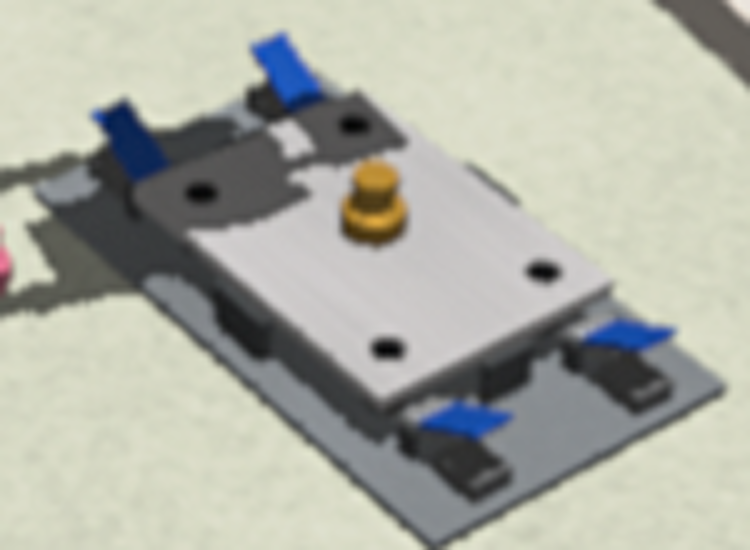

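Both crops confirm the plate: silver, four dots, brass weight, blue tabs. The pink weight stands off the near-left side. Dots (crop px), scene: NL (582,135), NR (284,101), FR (221,215), FL (536,254). Side: NL (202,192), FL (354,125), NR (388,348), FR (543,271).

```bash
cat > h.py <<'E'
from plant import bot
import cv2,numpy as np
from scipy.optimize import least_squares
def K(n):
    p=bot.camera_params(n); f=240/np.tan(np.radians(p["fovy"]/2))
    return np.array([[f,0,p["cx"]],[0,f,p["cy"]],[0,0,1.]]),np.array(p["distortion"]),np.array(p["camera_from_world"])
def proj(n,P):
    k,d,T=K(n); return cv2.projectPoints(np.asarray(P,float).reshape(-1,3),cv2.Rodrigues(T[:3,:3])[0],T[:3,3],k,d)[0][:,0]
def ray(n,uv,z):
    k,d,T=K(n); q=cv2.undistortPoints(np.array([[uv]],float),k,d)[0,0]
    R=T[:3,:3]; c=-R.T@T[:3,3]; v=R.T@np.array([*q,1]); return c+v*(z-c[2])/v[2]
def base(pose,P):
    x,y,a=pose; c,s=np.cos(a),np.sin(a); P=np.asarray(P,float); return np.c_[x+c*P[:,0]-s*P[:,1],y+s*P[:,0]+c*P[:,1],P[:,2]]
D=np.array([[-50,75,40],[-50,-75,40],[50,75,40],[50,-75,40]])
E
python3 - <<'E'
from h import *
S=np.array([[582,135],[284,101],[536,254],[221,215]]);V=np.array([[202,192],[388,348],[354,125],[543,271]])
S=(S+.5)/5-.5+[195,220];V=(V+.5)/5-.5+[275,230]
A=[ray("scene",p,40) for p in S];B=[ray("side",p,40) for p in V]
print(np.round(A,1));print(np.round(B,1))
f=lambda q:np.r_[(proj("scene",base(q,D))-S).ravel(),(proj("side",base(q,D))-V).ravel()]
r=least_squares(f,[*np.mean(A,0)[:2],0]);print(r.x,np.round(r.fun,1))
P=base(r.x,D);print(np.round(P,1))
pads=base(r.x,[[s*50,t*y,46] for s in(-1,1) for t in(1,-1) for y in (137,)]);print(np.round(pads,1))
# tab free-end tops for hinge estimate (scene crop px NL,NR,FL,FR mid of outer end)
for n,p,o in(("scene",(743,133),(195,220)),("scene",(137,68),(195,220)),("scene",(62,188),(195,220)),("scene",(705,262),(195,220))):
    w=ray(n,(np.array(p)+.5)/5-.5+o,51); c,s=np.cos(r.x[2]),np.sin(r.x[2]); d=w[:2]-r.x[:2]; print(np.round(w,1),np.round([c*d[0]+s*d[1],-s*d[0]+c*d[1]],1))
E
```

```text
[[ 490.8  -10.9   40. ]
 [ 516.5 -158.5   40. ]
 [ 589.9    5.6   40. ]
 [ 615.1 -142.2   40. ]]
[[ 493.    -8.3   40. ]
 [ 517.5 -156.3   40. ]
 [ 591.1    7.5   40. ]
 [ 615.6 -139.8   40. ]]
[ 5.53755183e+02 -7.56502924e+01  1.65592157e-01] [ 0.2  0.4  0.2  0.1  0.3  0.3  0.3  0.2 -0.   0.4  0.1  0.5  0.   0.2
  0.3  0.4]
[[ 492.1   -9.9   40. ]
 [ 516.8 -157.9   40. ]
 [ 590.7    6.6   40. ]
 [ 615.4 -141.4   40. ]]
[[ 481.9   51.2   46. ]
 [ 527.  -219.    46. ]
 [ 580.5   67.7   46. ]
 [ 625.7 -202.5   46. ]]
[476.4  66.1  51. ] [-53.  152.6]
[ 531.3 -231.4   51. ] [ -47.8 -149.9]
[ 636.5 -213.1   51. ] [  58.9 -149.2]
[581.9  84.2  51. ] [ 54.1 153. ]
```

Fit residual is 0.5 px or less, and the two cameras agree within about 2 mm. First move: fingers shut and above the near-left dot.

```bash
python3 -m pendant '[[[-0.11,-0.033,-0.48],[0,0,0.138],-1],[[-0.11,-0.033,-0.48],[0,0,0.138],-1],[[-0.11,-0.033,-0.48],[0,0,0.138],-1],[[-0.11,-0.033,-0.48],[0,0,0.138],-1],[[-0.11,-0.033,-0.48],[0,0,0.138],-1],[[-0.11,-0.033,-0.48],[0,0,0.138],-1],[[-0.11,-0.033,-0.48],[0,0,0.138],-1],[[-0.11,-0.033,-0.48],[0,0,0.138],-1],[[-0.11,-0.033,-0.48],[0,0,0.138],-1],[[-0.11,-0.033,-0.48],[0,0,0.138],-1]]'
python3 -m pendant '[[[0,0,0],[0,0,0],-1],[[0,0,0],[0,0,0],-1],[[0,0,0],[0,0,0],-1],[[0,0,0],[0,0,0],-1],[[0,0,-0.1],[0,0,0],-1],[[0,0,-0.1],[0,0,0],-1],[[0,0,-0.1],[0,0,0],-1],[[0,0,-0.1],[0,0,0],-1],[[0,0,0],[0,0,0],-1],[[0,0,0],[0,0,0],-1]]'
python3 - <<'E'
from h import *
cv2.imwrite("pics/w1.png",bot.capture("side"))
im=cv2.imread("pics/w1.png")[200:340,260:430];cv2.imwrite("pics/w1c.png",cv2.resize(im,None,fx=4,fy=4,interpolation=cv2.INTER_CUBIC))
E
```

```text
time: 0.93
tool_pos: [491.6, -9.9, 76.0]
tcp_rot: [-3.141, -0.0, 1.737]
contact_force: [-0.3, 0.1, 0.4]
grip_width: 29.9
finger_force: 0.0
time: 1.77
tool_pos: [491.8, -9.9, 64.7]
tcp_rot: [-3.141, -0.0, 1.736]
contact_force: [-0.4, 0.5, -0.4]
grip_width: 0.2
finger_force: 0.0
```

View pics/w1c.png

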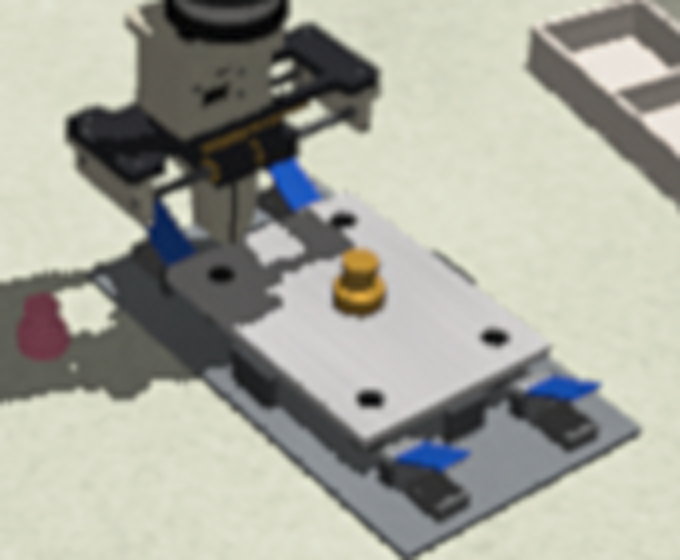

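The side crop shows the closed tips at about (232,242) and the NL dot at (221,273). I'll compare that with the predicted position.

Run:
```python
from h import *
o=bot.get_obs();t=o["tool_pos"];print(o["time"],t)
for z in(-17,0):
  print((proj("side",[t+[0,0,z]])-[260,200])*4+1.5)
for p in((232,242),):
  print(ray("side",((np.array(p)+.5)/4-.5+[260,200]),t[2]-17))
im=bot.capture("scene");cv2.imwrite("pics/s2.png",cv2.resize(im[190:310,195:355],None,fx=5,fy=5,interpolation=cv2.INTER_CUBIC))
print((proj("scene",[t+[0,0,-17]])-[195,190])*5+2, (proj("scene",[[492,-10,40]])-[195,190])*5+2)
```

```text
1.8167 [491.99008766  -9.8639275   64.84192195]
[[221.39731108 265.52952049]]
[[221.725312   244.26286628]]
[509.44549793   9.22854229  47.84192195]
[[583.09543034 273.1555406 ]] [[582.80952903 286.66261859]]
```

View pics/s2.png

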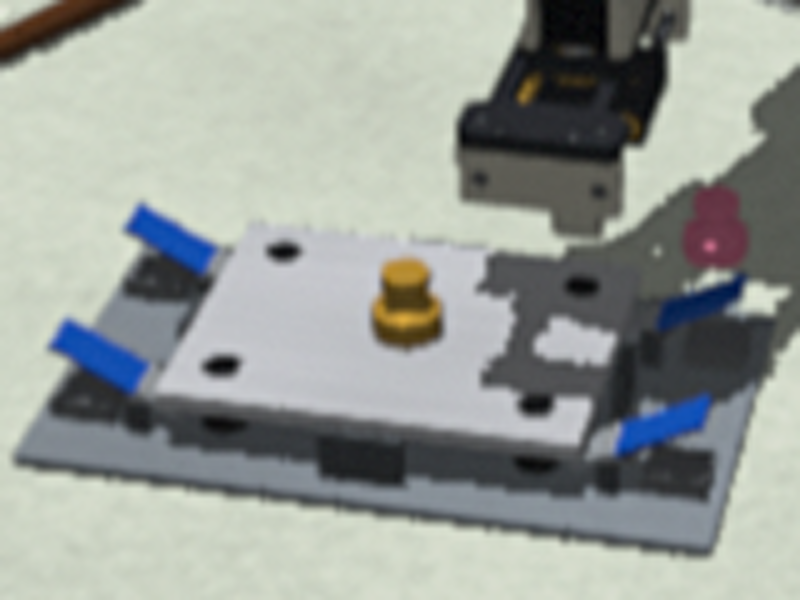

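Run:
```python
from h import *
a=(np.array([232,242])+.5)/4-.5+[260,200]; b=(np.array([578,235])+.5)/5-.5+[195,190]
r=least_squares(lambda q:np.r_[(proj("side",[q])[0]-a),(proj("scene",[q])[0]-b)],[492,-10,50]);print(r.x,r.fun)
cv2.imwrite("pics/wr.png",bot.capture("wrist"));print(bot.get_obs()["tool_pos"],proj("wrist",D*0+base((553.8,-75.7,.1656),D)))
```

```text
[495.29877636 -13.17029303  69.50602348] [-0.78278066 -0.54540938 -0.76656655  0.47692023]
[492.09965808  -9.91696447  65.02156352] [[321.09442092 270.38919875]
 [321.32516531 476.51434397]
 [500.37447898 269.81992436]
 [467.95136754 474.71510471]]
```

View pics/wr.png

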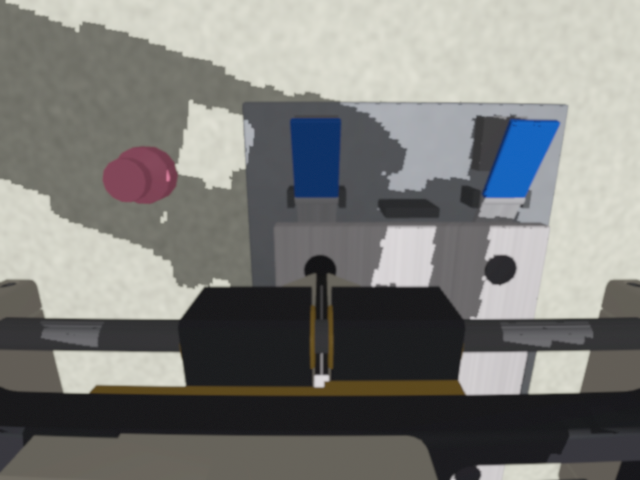

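The wrist view has dots NL at (320,270) and FL at (500,268), right where predicted, so x and y are good. The height I'll find by force.

```bash
python3 -m pendant '[[[0,0,-0.04],[0,0,0],-1],[[0,0,-0.04],[0,0,0],-1],[[0,0,-0.04],[0,0,0],-1],[[0,0,-0.04],[0,0,0],-1],[[0,0,-0.04],[0,0,0],-1],[[0,0,-0.04],[0,0,0],-1],[[0,0,0],[0,0,0],-1],[[0,0,0],[0,0,0],-1],[[0,0,0],[0,0,0],-1],[[0,0,0],[0,0,0],-1]]'
python3 -m pendant '[[[0,0,-0.04],[0,0,0],-1],[[0,0,0],[0,0,0],-1],[[0,0,0],[0,0,0],-1],[[0,0,0],[0,0,0],-1],[[0,0,0],[0,0,0],-1],[[0,0,0],[0,0,0],-1],[[0,0,0],[0,0,0],-1],[[0,0,0],[0,0,0],-1],[[0,0,0],[0,0,0],-1],[[0,0,0],[0,0,0],-1]]'
```

```text
time: 2.75
tool_pos: [492.1, -9.9, 57.8]
tcp_rot: [3.141, 0.0, 1.736]
contact_force: [0.2, -0.3, 0.3]
grip_width: 0.1
finger_force: 0.0
time: 3.58
tool_pos: [492.0, -9.9, 56.6]
tcp_rot: [3.141, 0.0, 1.736]
contact_force: [0.5, -0.3, 0.0]
grip_width: 0.6
finger_force: 0.0
```

```bash
python3 -m pendant '[[[0,0,-0.04],[0,0,0],-1],[[0,0,-0.04],[0,0,0],-1],[[0,0,0],[0,0,0],-1],[[0,0,0],[0,0,0],-1],[[0,0,0],[0,0,0],-1],[[0,0,0],[0,0,0],-1],[[0,0,0],[0,0,0],-1],[[0,0,0],[0,0,0],-1],[[0,0,0],[0,0,0],-1],[[0,0,0],[0,0,0],-1]]'
python3 - <<'E'
from h import *
cv2.imwrite("pics/s3.png",cv2.resize(np.vstack([bot.capture("scene")[210:290,270:370],bot.capture("side")[240:320,270:370]]),None,fx=3.7,fy=3.7,interpolation=cv2.INTER_CUBIC))
E
```

```text
time: 4.42
tool_pos: [492.0, -9.9, 54.2]
tcp_rot: [3.141, 0.0, 1.736]
contact_force: [0.1, 0.3, 0.9]
grip_width: 0.2
finger_force: 0.0
```

View pics/s3.png

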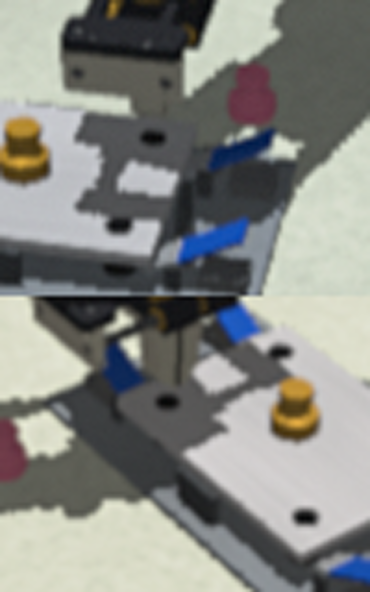

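Scene half: tip at (147,113), dot at (152,138). Side half: tip at (170,386), dot at (168,402). The tips are still roughly 15 mm above the plate, so I keep descending.

```bash
python3 -m pendant '[[[0,0,-0.04],[0,0,0],-1],[[0,0,-0.04],[0,0,0],-1],[[0,0,-0.04],[0,0,0],-1],[[0,0,-0.04],[0,0,0],-1],[[0,0,-0.04],[0,0,0],-1],[[0,0,-0.04],[0,0,0],-1],[[0,0,0],[0,0,0],-1],[[0,0,0],[0,0,0],-1],[[0,0,0],[0,0,0],-1],[[0,0,0],[0,0,0],-1]]'
python3 -m pendant '[[[0,0,-0.04],[0,0,0],-1],[[0,0,-0.04],[0,0,0],-1],[[0,0,0],[0,0,0],-1],[[0,0,0],[0,0,0],-1],[[0,0,0],[0,0,0],-1],[[0,0,0],[0,0,0],-1],[[0,0,0],[0,0,0],-1],[[0,0,0],[0,0,0],-1],[[0,0,0],[0,0,0],-1],[[0,0,0],[0,0,0],-1]]'
```

```text
time: 5.35
tool_pos: [492.1, -9.9, 47.0]
tcp_rot: [3.141, 0.0, 1.736]
contact_force: [0.4, -1.2, 0.7]
grip_width: 0.1
finger_force: 0.0
time: 6.18
tool_pos: [492.0, -9.9, 44.6]
tcp_rot: [3.141, 0.0, 1.736]
contact_force: [0.2, -0.3, 1.3]
grip_width: 0.5
finger_force: 0.0
```

```bash
python3 -m pendant '[[[0,0,-0.04],[0,0,0],-1],[[0,0,-0.03],[0,0,0],-1],[[0,0,0],[0,0,0],-1],[[0,0,0],[0,0,0],-1],[[0,0,0],[0,0,0],-1],[[0,0,0],[0,0,0],-1],[[0,0,0],[0,0,0],-1],[[0,0,0],[0,0,0],-1],[[0,0,0],[0,0,0],-1],[[0,0,0],[0,0,0],-1]]'
```

```text
time: 7.02
tool_pos: [492.0, -9.9, 42.5]
tcp_rot: [3.141, 0.0, 1.736]
contact_force: [-0.3, -0.3, 0.3]
grip_width: 0.4
finger_force: 0.0
```

```bash
python3 -m pendant '[[[0,0,-0.05],[0,0,0],-1],[[0,0,0],[0,0,0],-1],[[0,0,0],[0,0,0],-1],[[0,0,0],[0,0,0],-1],[[0,0,0],[0,0,0],-1],[[0,0,0],[0,0,0],-1],[[0,0,0],[0,0,0],-1],[[0,0,0],[0,0,0],-1],[[0,0,0],[0,0,0],-1],[[0,0,0],[0,0,0],-1]]'
```

```text
time: 7.85
tool_pos: [492.1, -9.9, 41.0]
tcp_rot: [3.141, 0.0, 1.736]
contact_force: [-0.1, 0.3, -0.1]
grip_width: 0.7
finger_force: 0.0
```

```bash
python3 -m pendant '[[[0,0,-0.05],[0,0,0],-1],[[0,0,0],[0,0,0],-1],[[0,0,0],[0,0,0],-1],[[0,0,0],[0,0,0],-1],[[0,0,0],[0,0,0],-1],[[0,0,0],[0,0,0],-1],[[0,0,0],[0,0,0],-1],[[0,0,0],[0,0,0],-1],[[0,0,0],[0,0,0],-1],[[0,0,0],[0,0,0],-1]]'
```

```text
time: 8.68
tool_pos: [492.0, -9.9, 39.5]
tcp_rot: [3.141, 0.0, 1.736]
contact_force: [0.9, -0.7, -0.1]
grip_width: 0.4
finger_force: 0.0
```

```bash
python3 -m pendant '[[[0,0,-0.05],[0,0,0],-1],[[0,0,0],[0,0,0],-1],[[0,0,0],[0,0,0],-1],[[0,0,0],[0,0,0],-1],[[0,0,0],[0,0,0],-1],[[0,0,0],[0,0,0],-1],[[0,0,0],[0,0,0],-1],[[0,0,0],[0,0,0],-1],[[0,0,0],[0,0,0],-1],[[0,0,0],[0,0,0],-1]]'
```

```text
time: 9.52
tool_pos: [492.0, -9.9, 37.9]
tcp_rot: [3.142, 0.0, 1.736]
contact_force: [-0.2, -0.7, -0.3]
grip_width: 0.2
finger_force: 0.0
```

```bash
python3 -m pendant '[[[0,0,-0.05],[0,0,0],-1],[[0,0,0],[0,0,0],-1],[[0,0,0],[0,0,0],-1],[[0,0,0],[0,0,0],-1],[[0,0,0],[0,0,0],-1],[[0,0,0],[0,0,0],-1],[[0,0,0],[0,0,0],-1],[[0,0,0],[0,0,0],-1],[[0,0,0],[0,0,0],-1],[[0,0,0],[0,0,0],-1]]'
python3 - <<'E'
from h import *
cv2.imwrite("pics/s4.png",cv2.resize(np.vstack([bot.capture("scene")[210:290,270:370],bot.capture("side")[240:320,270:370]]),None,fx=3.7,fy=3.7,interpolation=cv2.INTER_CUBIC))
E
```

```text
time: 10.35
tool_pos: [492.0, -9.9, 36.4]
tcp_rot: [3.141, 0.0, 1.736]
contact_force: [-0.5, 0.3, -0.2]
grip_width: 0.3
finger_force: 0.0
```

View pics/s4.png

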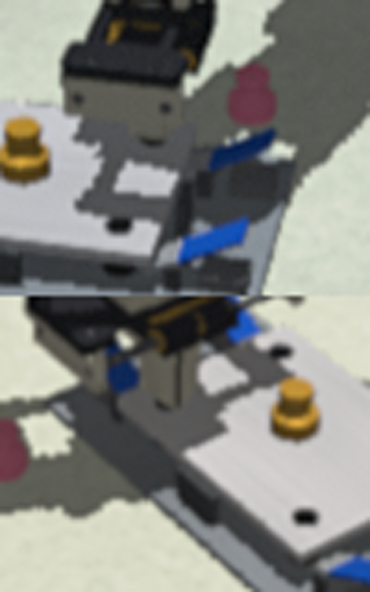

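Scene half: the tip now reaches the dot at (152,140), nearly touching, and the tabs are unaffected. Continuing in small steps.

```bash
python3 -m pendant '[[[0,0,-0.05],[0,0,0],-1],[[0,0,0],[0,0,0],-1],[[0,0,0],[0,0,0],-1],[[0,0,0],[0,0,0],-1],[[0,0,0],[0,0,0],-1],[[0,0,0],[0,0,0],-1],[[0,0,0],[0,0,0],-1],[[0,0,0],[0,0,0],-1],[[0,0,0],[0,0,0],-1],[[0,0,0],[0,0,0],-1]]'
```

```text
time: 11.28
tool_pos: [492.0, -9.9, 34.9]
tcp_rot: [3.142, 0.0, 1.736]
contact_force: [-0.2, -0.6, -0.1]
grip_width: 0.4
finger_force: 0.0
```

```bash
python3 -m pendant '[[[0,0,-0.05],[0,0,0],-1],[[0,0,0],[0,0,0],-1],[[0,0,0],[0,0,0],-1],[[0,0,0],[0,0,0],-1],[[0,0,0],[0,0,0],-1],[[0,0,0],[0,0,0],-1],[[0,0,0],[0,0,0],-1],[[0,0,0],[0,0,0],-1],[[0,0,0],[0,0,0],-1],[[0,0,0],[0,0,0],-1]]'
```

```text
time: 12.12
tool_pos: [492.2, -9.9, 34.4]
tcp_rot: [3.141, 0.0, 1.737]
contact_force: [-3.6, 1.2, 9.7]
grip_width: 0.4
finger_force: 5.2
```

Contact is at TCP z ≈ 34.7. NL took 9.7 N without giving, so it is sound. Next is far-left.

```bash
python3 -m pendant '[[[0,0,0.3],[0,0,0],-1],[[0.657,0.11,0],[0,0,0],-1],[[0.657,0.11,0],[0,0,0],-1],[[0.657,0.11,0],[0,0,0],-1],[[0.657,0.11,0],[0,0,0],-1],[[0.657,0.11,0],[0,0,0],-1],[[0,0,-0.1],[0,0,0],-1],[[0,0,-0.1],[0,0,0],-1],[[0,0,-0.05],[0,0,0],-1],[[0,0,0],[0,0,0],-1]]'
python3 -m pendant '[[[0,0,-0.05],[0,0,0],-1],[[0,0,0],[0,0,0],-1],[[0,0,0],[0,0,0],-1],[[0,0,0],[0,0,0],-1],[[0,0,0],[0,0,0],-1],[[0,0,0],[0,0,0],-1],[[0,0,0],[0,0,0],-1],[[0,0,0],[0,0,0],-1],[[0,0,0],[0,0,0],-1],[[0,0,0],[0,0,0],-1]]'
```

```text
time: 12.95
tool_pos: [589.2, 6.6, 34.5]
tcp_rot: [-3.14, -0.001, 1.736]
contact_force: [-0.6, 0.0, 0.7]
grip_width: 0.5
finger_force: 0.6
time: 13.78
tool_pos: [590.5, 6.6, 33.4]
tcp_rot: [-3.142, 0.0, 1.736]
contact_force: [-1.6, 0.6, 1.4]
grip_width: 0.2
finger_force: 0.8
```

```bash
python3 -m pendant '[[[0,0,-0.05],[0,0,0],-1],[[0,0,0],[0,0,0],-1],[[0,0,0],[0,0,0],-1],[[0,0,0],[0,0,0],-1],[[0,0,0],[0,0,0],-1],[[0,0,0],[0,0,0],-1],[[0,0,0],[0,0,0],-1],[[0,0,0],[0,0,0],-1],[[0,0,0],[0,0,0],-1],[[0,0,0],[0,0,0],-1]]'
```

```text
time: 14.62
tool_pos: [590.7, 6.6, 32.0]
tcp_rot: [3.141, 0.0, 1.736]
contact_force: [0.5, 0.2, 2.2]
grip_width: 0.6
finger_force: 1.1
```

Far-left gives under about 2 N, so it looks like the rocker. I'll press on to its stop.

```bash
python3 -m pendant '[[[0,0,-0.05],[0,0,0],-1],[[0,0,0],[0,0,0],-1],[[0,0,0],[0,0,0],-1],[[0,0,-0.03],[0,0,0],-1],[[0,0,0],[0,0,0],-1],[[0,0,0],[0,0,0],-1],[[0,0,0],[0,0,0],-1],[[0,0,0],[0,0,0],-1],[[0,0,0],[0,0,0],-1],[[0,0,0],[0,0,0],-1]]'
```

```text
time: 15.45
tool_pos: [590.9, 6.7, 29.9]
tcp_rot: [3.141, 0.0, 1.736]
contact_force: [-0.3, 1.5, 5.3]
grip_width: 0.1
finger_force: 2.7
```

```bash
python3 -m pendant '[[[0,0,-0.03],[0,0,0],-1],[[0,0,0],[0,0,0],-1],[[0,0,0],[0,0,0],-1],[[0,0,0],[0,0,0],-1],[[0,0,0],[0,0,0],-1],[[0,0,0],[0,0,0],-1],[[0,0,0],[0,0,0],-1],[[0,0,0],[0,0,0],-1],[[0,0,0],[0,0,0],-1],[[0,0,0],[0,0,0],-1]]'
```

```text
time: 16.28
tool_pos: [590.9, 6.7, 29.7]
tcp_rot: [3.14, 0.0, 1.736]
contact_force: [-1.0, 1.4, 10.5]
grip_width: 0.5
finger_force: 5.0
```

The far-left corner sank 5 mm (34.7 → 29.7) onto the stop, so it is the soft one. I lift and go over pad_far_left.

```bash
python3 -m pendant '[[[0,0,0.2],[0,0,0],-1],[[0,0,0.5],[0,0,0],-1],[[0,0,0.5],[0,0,0],-1],[[-0.09,0.55,0],[0,0,0],-1],[[-0.09,0.55,0],[0,0,0],-1],[[-0.09,0.55,0],[0,0,0],-1],[[-0.09,0.55,0],[0,0,0],-1],[[0,0,-0.2],[0,0,0],-1],[[0,0,-0.2],[0,0,0],-1],[[0,0,0],[0,0,0],-1]]'
python3 - <<'E'
from h import *
t=bot.get_obs()["tool_pos"];print(t)
a=bot.capture("side")[215:295,290:390];b=bot.capture("wrist")
cv2.imwrite("pics/p1.png",np.hstack([cv2.resize(a,(400,320),interpolation=cv2.INTER_CUBIC),cv2.resize(b,(400,300))[:300].copy() if 0 else cv2.copyMakeBorder(cv2.resize(b,(400,300)),0,20,0,0,0)]))
E
```

```text
time: 17.12
tool_pos: [578.7, 72.0, 50.8]
tcp_rot: [-3.138, -0.0, 1.737]
contact_force: [-0.7, -0.1, -0.3]
grip_width: 0.5
finger_force: 0.0
[578.66886295  71.96096488  50.81697566]
```

View pics/p1.png

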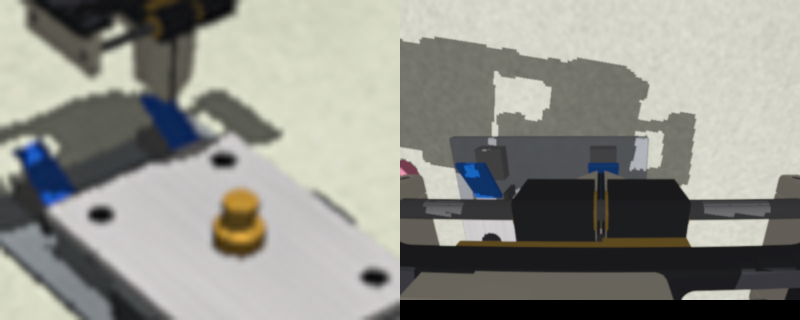

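The side crop shows the tip just above the far-left tab (165,100). The wrist view has the tip at (600,175), centred on the tab at (603,168), and all tabs are up. Press down.

```bash
python3 -m pendant '[[[0,0,-0.12],[0,0,0],-1],[[0,0,-0.12],[0,0,0],-1],[[0,0,-0.12],[0,0,0],-1],[[0,0,-0.12],[0,0,0],-1],[[0,0,-0.12],[0,0,0],-1],[[0,0,-0.1],[0,0,0],-1],[[0,0,-0.1],[0,0,0],-1],[[0,0,-0.1],[0,0,0],-1],[[0,0,0],[0,0,0],-1],[[0,0,0],[0,0,0],-1]]'
python3 -m pendant '[[[0,0,-0.04],[0,0,0],-1],[[0,0,-0.04],[0,0,0],-1],[[0,0,0],[0,0,0],-1],[[0,0,0],[0,0,0],-1],[[0,0,0],[0,0,0],-1],[[0,0,0],[0,0,0],-1],[[0,0,0],[0,0,0],-1],[[0,0,0],[0,0,0],-1],[[0,0,0],[0,0,0],-1],[[0,0,0],[0,0,0],-1]]'
```

```text
time: 18.05
tool_pos: [580.3, 73.1, 26.0]
tcp_rot: [3.14, -0.0, 1.736]
contact_force: [-0.3, 2.9, 2.6]
grip_width: 0.1
finger_force: 1.7
time: 18.88
tool_pos: [580.3, 73.3, 23.8]
tcp_rot: [3.14, -0.001, 1.736]
contact_force: [-0.0, 5.4, 5.0]
grip_width: 0.5
finger_force: 2.7
```

```bash
python3 -m pendant '[[[0,0,-0.04],[0,0,0],-1],[[0,0,0],[0,0,0],-1],[[0,0,0],[0,0,0],-1],[[0,0,0],[0,0,0],-1],[[0,0,0],[0,0,0],-1],[[0,0,0],[0,0,0],-1],[[0,0,0],[0,0,0],-1],[[0,0,0],[0,0,0],-1],[[0,0,0],[0,0,0],-1],[[0,0,0],[0,0,0],-1]]'
```

```text
time: 19.72
tool_pos: [580.3, 73.4, 22.9]
tcp_rot: [3.14, -0.001, 1.736]
contact_force: [-1.3, 5.1, 8.2]
grip_width: 0.3
finger_force: 4.0
```

```bash
python3 -m pendant '[[[0,0,-0.03],[0,0,0],-1],[[0,0,0],[0,0,0],-1],[[0,0,0],[0,0,0],-1],[[0,0,0],[0,0,0],-1],[[0,0,0],[0,0,0],-1],[[0,0,0],[0,0,0],-1],[[0,0,0],[0,0,0],-1],[[0,0,0],[0,0,0],-1],[[0,0,0],[0,0,0],-1],[[0,0,0],[0,0,0],-1]]'
```

```text
time: 20.55
tool_pos: [580.4, 73.4, 22.9]
tcp_rot: [3.139, -0.001, 1.736]
contact_force: [-2.8, 4.8, 13.8]
grip_width: 0.6
finger_force: 7.1
```

The tab bottomed at 22.9 with 13.8 N. Now back to the far-left corner for the check press.

```bash
python3 -m pendant '[[[0,0,0.2],[0,0,0],-1],[[0,0,0.4],[0,0,0],-1],[[0,0,0.4],[0,0,0],-1],[[0.09,-0.55,0],[0,0,0],-1],[[0.09,-0.55,0],[0,0,0],-1],[[0.09,-0.55,0],[0,0,0],-1],[[0.09,-0.55,0],[0,0,0],-1],[[0,0,-0.2],[0,0,0],-1],[[0,0,-0.2],[0,0,0],-1],[[0,0,0],[0,0,0],-1]]'
python3 -m pendant '[[[0,0,-0.1],[0,0,0],-1],[[0,0,-0.1],[0,0,0],-1],[[0,0,0],[0,0,0],-1],[[0,0,0],[0,0,0],-1],[[0,0,0],[0,0,0],-1],[[0,0,0],[0,0,0],-1],[[0,0,0],[0,0,0],-1],[[0,0,0],[0,0,0],-1],[[0,0,0],[0,0,0],-1],[[0,0,0],[0,0,0],-1]]'
```

```text
time: 21.38
tool_pos: [589.2, 7.0, 37.3]
tcp_rot: [-3.138, -0.001, 1.736]
contact_force: [-0.0, 0.1, -0.6]
grip_width: 0.2
finger_force: 0.0
time: 22.22
tool_pos: [590.7, 6.7, 33.3]
tcp_rot: [3.141, -0.0, 1.736]
contact_force: [-0.1, 2.7, 3.0]
grip_width: 0.5
finger_force: 1.7
```

```bash
python3 -m pendant '[[[0,0,-0.04],[0,0,0],-1],[[0,0,0],[0,0,0],-1],[[0,0,0],[0,0,0],-1],[[0,0,0],[0,0,0],-1],[[0,0,0],[0,0,0],-1],[[0,0,0],[0,0,0],-1],[[0,0,0],[0,0,0],-1],[[0,0,0],[0,0,0],-1],[[0,0,0],[0,0,0],-1],[[0,0,0],[0,0,0],-1]]'
```

```text
time: 23.05
tool_pos: [590.7, 6.7, 33.1]
tcp_rot: [3.141, 0.0, 1.736]
contact_force: [-2.9, 2.4, 10.3]
grip_width: 0.7
finger_force: 5.5
```

The corner now bears at 33.1 (1.6 mm of give) with 10.3 N. I press slightly more, lift clear and check.

```bash
python3 -m pendant '[[[0,0,-0.01],[0,0,0],-1],[[0,0,0],[0,0,0],-1],[[0,0,0],[0,0,0],-1],[[0,0,0.1],[0,0,0],-1],[[0,0,0.3],[0,0,0],-1],[[0,0,0.8],[0,0,0],-1],[[0,0,0.8],[0,0,0],-1],[[0,0,0.8],[0,0,0],-1],[[0,0,0.8],[0,0,0],-1],[[0,0,0],[0,0,0],-1]]'
python3 -m pendant '[[[-0.6,0,0.3],[0,0,0],-1],[[-0.6,0,0.3],[0,0,0],-1],[[-0.6,0,0.3],[0,0,0],-1],[[-0.6,0,0.3],[0,0,0],-1],[[-0.6,0,0.3],[0,0,0],-1],[[0,0,0],[0,0,0],-1],[[0,0,0],[0,0,0],-1],[[0,0,0],[0,0,0],-1],[[0,0,0],[0,0,0],-1],[[0,0,0],[0,0,0],-1]]'
python3 - <<'E'
from h import *
a=bot.capture("side")[225:340,275:425];b=bot.capture("scene")[215:305,195:355]
cv2.imwrite("pics/fin.png",np.hstack([cv2.resize(a,(390,299),interpolation=cv2.INTER_CUBIC),cv2.resize(b,(410,299),interpolation=cv2.INTER_CUBIC)]))
E
```

```text
time: 23.88
tool_pos: [593.3, 5.9, 145.0]
tcp_rot: [3.133, 0.003, 1.736]
contact_force: [1.1, -0.7, 0.6]
grip_width: 0.2
finger_force: 0.0
time: 24.72
tool_pos: [501.0, 6.5, 183.9]
tcp_rot: [-3.141, -0.0, 1.736]
contact_force: [0.3, -0.4, 0.8]
grip_width: 0.3
finger_force: 0.0
```

View pics/fin.png

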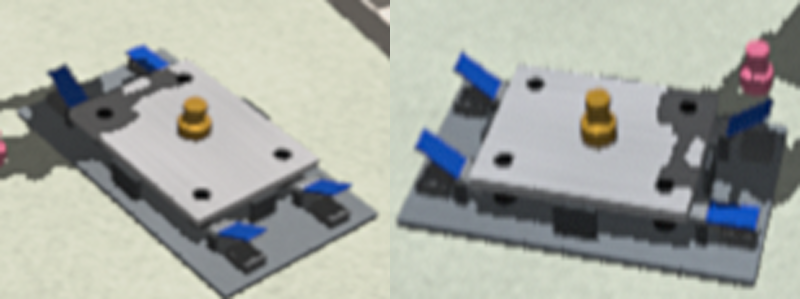

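The far-left tab is flat (side (148,57), scene (733,216)). The other three tabs are up, the plate is level, the weight is in place and the arm is clear.

```bash
python3 -c "
from plant import bot
print(bot.close_job())"
```

```text
the job is handed in; nothing more can be done
None
```

The soft foot was at the far-left corner: it sank 5 mm when pressed, its shim tab is now flat with the other three still up, and on the re-press it gave 1.6 mm and then held 10 N; the job is handed in, verdict not shown.

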